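# Index the reagent carousel to the small bottle and lock it

### The arm

A 6-joint arm with a two-finger parallel gripper is mounted at the origin on a cart in front of the work surface, level with it; the furniture and walls round the work are solid. World frame = base frame: x ahead of the robot, y to its left, z up, the work surface at z = 0. Lengths are in m, angles in degrees, forces in N, time in s.
With the tool pointing down it reaches from about 0.35 to 0.875 m from the base axis. Payload 4.2 kg.
Tool frame: the origin (TCP) lies on the front face of the gripper's body, between the roots of the fingers; the fingertips stand 70 mm ahead of it and the grasp point (between the pads) lies 51 mm ahead of it (r.nose_length is the distance from the TCP to the fingertips, in m); z points along the fingers, y is the direction in which the jaws open and shut (so a half turn about z gives the same grasp; the last joint's range is limited). The gripper opens to 87 mm and grips with 3 to 60 N. Pads are 19 mm wide; open, the fingers measure 117 mm over their backs; the gripper's body (75 mm by 190 mm) begins 51 mm behind the grasp point.
Start: joints at [81.108, 22.042, 0.453, 0, -68.411, -14.817], TCP at [0.251, 0.572, 0.292] pointing down, gripper open.
Joint ranges: [-179.83, 179.83], [-69.29, 118.12], [-61.27, 80.66], [-181.25, 117.63], [-171.15, -9.14], [-177.46, 177.46]. Speed limits (degrees/s): [159.86, 159.86, 180, 180, 180, 180].

### API

Orientations are given as a 3x3 rotation matrix whose columns are the frame's x, y, z axes.
In Python, from station import telemetry, capture, order, r gives the robot as it stands.
- The arm moves only by the tool drive_tool, never from a script. Its argument "series" is a list of rows, each a list of 4 numbers: the shift along the tool's x, y, z as a fraction of full scale, then the turn about the tool's z as a fraction of full scale. In form: [[dx, dy, dz, turn], ...]. A call has 1 to 10 rows; each row is the pose to reach, as a shift and turn from the pose commanded when the call began, along the tool's axes at that moment; what a row does not reach only later rows make up. Full scale, the value 1, is 0.12 m for a shift and 2 rad for a turn. A row lasts 1/8 s, in which the tool goes at most 62.5 mm and 10.7 degrees, less where a joint would pass 70% of its speed; a pose out of reach is approached as far as the arm can. A call with a number of a shift or a turn outside -1 to 1 is refused whole. A call with a gripper value outside its range is refused whole. "fingers" is the finger opening in mm, from 0 to 87, set as the call begins (left out, the last holds). The fingers move at their own pace and stop on an object; the grip force is fixed at half the most. Time passes only in rows, so rows that repeat a pose let the fingers close. It gives the time, the measured TCP pose, the force and the opening at its end, in the units of the state.
- telemetry.sense(): the state, without advancing time (a new reading comes with each control period).
- capture(name): name is "scene" or "top"; returns a dict with "color" (384x512x3 uint8, blue, green, red), "fx", "fy", "cx", "cy" (pixels), "eye" and "attitude" of the camera in the world. Camera axes: x right, y up, looking along -z (the intrinsics and any distortion apply to the point x, -y, -z); pixel columns grow to the right and rows downward; lengths in m; the calibration is good to about 2 mm. A picture is of the moment at which its call begins. There is no depth.
- order.finish_job(): hands the job in, once; it reports no verdict.
The state is a dict: "time_s": time; "joints": joint angles; "joint_velocities": joint speeds; "effort": joint torques, N m; "tcp_pos": TCP position; "ee_rot": TCP orientation; "wrist_force": force on the tool from outside, world axes, zero at the start; "moment": the same for the moment, N m; "gripper_width": opening from 0.0 (shut) to 1.0 (fully open).
Only numpy, scipy, OpenCV 4.12 (cv2) and the standard library are available. Lean on these libraries where they do the work, as an engineer would, in place of code of your own. Each camera call takes 0.05 s, during which the arm holds its last target. There are 200 camera calls.

### The job

Turn the round reagent carousel (pushing its rim works best) until the smallest bottle on it faces the front, in line with the arrow on the base, and then push the lock bolt fully home so that it holds the carousel there. Push gently throughout, do not touch the bottles and tubes on the carousel and keep them upright, and leave the other things on the bench where they are.

Things in the scene. Friction and masses are not known exactly. Their poses are not given: they have to be found in the camera images.
- carousel_base: fixed aluminium foot of the carousel; origin on the bench top, on the turning axis. Its -x axis is the front. Its +y axis points to the lock: an arm 50 mm wide and 12 mm high reaches 220 mm out that way and carries the bolt's guide (148 to 178 mm from the axis, up to 40 mm high)
- arrow_tip (a point): tip of the raised white arrow on the front arm of the foot, 142 mm from the axis, 19 mm above the bench (lower than the deck's rim); it points at the axis. The arm is 44 mm wide and reaches 180 mm out
- deck: round white deck, 270 mm across, smooth upright rim 30 to 52 mm above the bench; origin on the axis at the bench top. Its rim runs about 4 mm out of true to one side. Turns without end; 3 N along the rim keep it moving and it stays where left. The rim offers no hold: press closed fingertips on it from outside with 8 to 15 N and sweep round (friction 0.5 to 1; lighter, they slip). Over 25 N is too much
- deck_center (a point): middle of the deck's top, on the axis, 52 mm above the bench. Six vessel places lie 75 mm from it, every 60 degrees from its +x axis; four hold vessels. Under the deck an index plate (256 mm across, 16 to 28 mm above the bench) has a notch for each place: when a place faces the front, its notch faces the lock bolt
- lock_bolt (a joint): travel of the lock bolt in m: 0 out, 0.014 fully home; slides straight towards the axis (-y of carousel_base) against 3 N of friction and stays where left. Its round nose enters a V notch (24 mm wide, 12 mm deep) and draws the deck in if it is less than about 0.07 rad off; farther off it jams after about 4 mm. 8 to 18 N drive it home; over 30 N is too much
- lock_knob (a point): middle of the black upright knob of the lock bolt, 18 mm across, from 46 to 72 mm above the bench, on a 10 mm stem; the point is 59 mm above the bench and 203 mm from the axis when the bolt is out, 189 mm when it is home
- small_bottle_center (a point): the small bottle to bring to the front: screw-cap bottle, the smallest vessel, 32 mm across and 62 mm high, standing loose on the deck 75 mm from the axis; the point is its centre, half-way up (83 mm above the bench); it may stand 1 to 2 mm off its place
- tall_bottle_center (a point): taller screw-cap bottle, 45 mm across, 98 mm high, loose on the deck 75 mm from the axis; the point is its centre, half-way up
- tube_a_center (a point): slim self-standing tube with a screw cap, 34 mm across, 111 mm high, loose on the deck 75 mm from the axis; the point is its centre, half-way up
- tube_b_center (a point): second tube like it; the point is its centre, half-way up
- beaker: clear beaker at the back, 86 mm across, 90 mm high, a bystander; origin under its centre
- pipette_200: pipette lying near the front edge of the bench, 267 mm long, a bystander; origin under its middle
- petri_dish_1: covered dish, 92 mm across, 16 mm high, at the right, a bystander; origin under its centre
- pen_2: marker pen 135 mm long, lying at the right, a bystander; origin under its middle
- forceps: steel forceps 126 mm long, lying at the right, a bystander; origin under its middle
- flask_clear: conical flask 72 mm across, 125 mm high, left behind the carousel, a bystander; origin under its centre
Mind the look-alikes: they are no part of the job. Leave any purple or yellow look-alike of the part that bears tube_a_center alone. Leave any turquoise look-alike of the part that bears tall_bottle_center alone.

How it is judged (in metres and radians):
On the way:
1. the smallest bottle faces the front arrow (x of small_bottle_center in the frame of carousel_base below -0.05 m and y of small_bottle_center in the frame of carousel_base between -0.009 and 0.009 m and value of joint lock_bolt below 0.011 m), for 0.1 s.
At the end, for the whole second after the job is handed in: the lock bolt is home (within 1.5 mm of its full 14 mm), the smallest bottle stands on the deck at the front with its centre within 6 mm of the line from the axis to the arrow, the deck is at rest, and all four vessels stand upright on the deck (value of joint lock_bolt above 0.0125 m and x of small_bottle_center in the frame of carousel_base below -0.06 m and y of small_bottle_center in the frame of carousel_base between -0.006 and 0.006 m and velocity of joint deck between -0.02 and 0.02 rad/s and angle between each of small_bottle_center, tall_bottle_center, tube_a_center, tube_b_center's own z axis and vertical below 0.2 rad and horizontal distance between each of tall_bottle_center, tube_a_center, tube_b_center and deck below 0.095 m); the robot touches nothing.
It fails at once if the deck is pushed with more than 25 N (contact force between any of the fingers, the arm and deck above 25 N).
It fails at once if the lock bolt is pushed with more than 30 N (contact force between any of the fingers, the arm and lock_bolt above 30 N).
It fails at once if the robot touches a vessel on the carousel (contact force between any of the fingers, the arm and small_bottle above 0.5 N or contact force between any of the fingers, the arm and tall_bottle above 0.5 N or contact force between any of the fingers, the arm and tube_a above 0.5 N or contact force between any of the fingers, the arm and tube_b above 0.5 N).
It fails at once if a vessel tips over (angle between any of small_bottle_center, tall_bottle_center, tube_a_center, tube_b_center's own z axis and vertical above 0.4 rad).
It fails at once if a bystander is moved by more than 20 mm (distance of any of beaker, pipette_200, petri_dish_1, pen_2, forceps, flask_clear from where it was at the start of the episode above 0.02 m).
It also fails if it takes over 72 s, if anything falls off the work surface, if the arm or the gripper's body presses on something with over 40 N, if the wrist force passes 120 N, or if a joint passes its speed limit or range.

## Working session

There is one attempt and no reset: what is moved stays moved. The work goes in short steps, Python scripts to look and compute and a tool call to move; the robot and the scene stay as the last step left them, time stands still between calls to the robot, and variables do not carry over. Pictures are saved under pics/ and viewed, about 8 in all and at most 12, crops included, and the job is handed in when it is done.

Besides the shell and the picture viewer there is one more tool, called after ">>>" in YAML: its name, and indented under it one key for each argument. drive_tool: Moves the arm, as the interface text tells. Shift numbers are shares of 0.12 m and turn numbers shares of 2 rad, none past 1 either way. Its arguments: {"type":"object","properties":{"series":{"type":"array","items":{"type":"array","items":{"type":"number","minimum":-1,"maximum":1}}},"fingers":{"type":"number"}},"required":["series"]}

```bash
mkdir -p pics; ls; python3 - <<'E'
from station import telemetry, capture, order, r
import cv2
s=telemetry.sense()
for k in s: print(k,s[k])
for n in("scene","top"):
    c=capture(n); cv2.imwrite(f"pics/{n}0.png",c["color"])
    print(n,{k:v for k,v in c.items() if k!="color"})
E
```

```text
pics
time_s 0.0
joints [ 8.11080687e+01  2.20899737e+01  3.80598769e-01 -3.04238644e-02
 -6.84103833e+01 -1.48153090e+01]
joint_velocities [ 0.00400312 -0.11353606  0.02099546 -0.07923975  0.05413925  0.01026518]
effort [-8.06036496e-04 -3.90667248e+01  1.87400669e+01  4.21980143e+00
  1.09922592e-02 -1.93277233e-04]
tcp_pos [0.25109312 0.57185481 0.29116961]
ee_rot [[ 9.15533035e-01 -4.02241972e-01 -8.10882887e-04]
 [-4.02242786e-01 -9.15530877e-01 -1.98868708e-03]
 [ 5.75450929e-05  2.14688051e-03 -9.99997694e-01]]
wrist_force [ 0.59695202  0.20935282 -0.67941189]
moment [-0.0074403  -0.01215833  0.00231228]
gripper_width 1.000550145127317
scene {'fx': 399.11746771955853, 'fy': 399.11746771955853, 'cx': 253.9851306735005, 'cy': 191.38863086696207, 'eye': array([ 0.06978946, -0.70119506,  0.86404306]), 'attitude': array([[ 0.69453128,  0.50982596, -0.50764534],
       [-0.71921402,  0.51053202, -0.4712624 ],
       [ 0.0189074 ,  0.69241213,  0.72125443]])}
top {'fx': 419.71278742274706, 'fy': 419.71278742274706, 'cx': 258.60841811287554, 'cy': 194.8521414380741, 'eye': array([ 0.46787043, -0.21005726,  1.37893212]), 'attitude': array([[-0.00951174,  0.99621846, -0.08636152],
       [-0.99994158, -0.00991957, -0.00429448],
       [-0.00513491,  0.08631563,  0.99625461]])}
```

View pics/scene0.png

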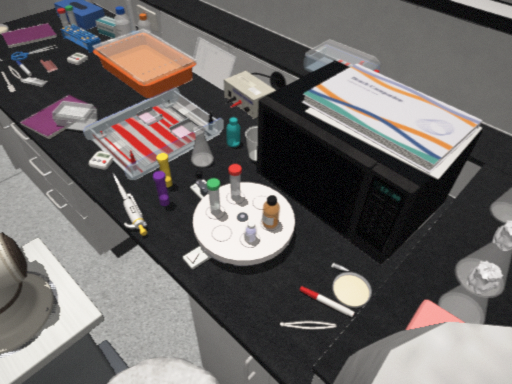

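View pics/top0.png

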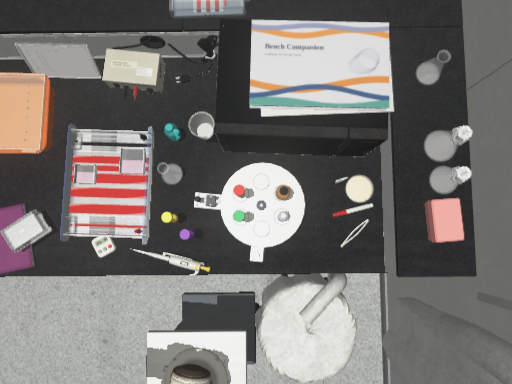

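The scene view shows the carousel at about (244,222), with the small lavender bottle at (250,233) and the arrow arm at (197,256). In the top view the deck centre is near (262,204), the small bottle (283,215), the front arm (257,253) and the lock (207,200).

```bash
cat > h.py <<'E'
import numpy as np, cv2
from station import telemetry, capture, order, r
def ray(c,u,v):
    d=np.array([(u-c["cx"])/c["fx"],-(v-c["cy"])/c["fy"],-1.0])
    return np.array(c["eye"]),np.array(c["attitude"])@d
def plane(c,u,v,z):
    e,d=ray(c,u,v); return e+d*(z-e[2])/d[2]
def proj(c,p):
    q=np.array(c["attitude"]).T@(np.array(p)-c["eye"]); return c["cx"]-c["fx"]*q[0]/q[2], c["cy"]+c["fy"]*q[1]/q[2]
E
python3 - <<'E'
from h import *
t=cv2.imread("pics/top0.png")[140:280,180:340]; s=cv2.imread("pics/scene0.png")[150:280,170:310]
cv2.imwrite("pics/t1.png",cv2.resize(t,None,fx=5,fy=5,interpolation=cv2.INTER_CUBIC)[:600])
cv2.imwrite("pics/s1.png",cv2.resize(s,None,fx=5,fy=5,interpolation=cv2.INTER_CUBIC)[:600])
c=capture("top")
print(c["color"].shape)
g=c["color"].astype(int)
m=((g.min(2)>150)&(g.max(2)-g.min(2)<40)).astype(np.uint8)
m[:, :190]=0;m[:, 310:]=0;m[:160]=0;m[270:]=0
cs,_=cv2.findContours(m,cv2.RETR_EXTERNAL,cv2.CHAIN_APPROX_NONE)
for k in cs:
    if cv2.contourArea(k)>20:
        print(cv2.contourArea(k),cv2.boundingRect(k))
# deck circle fit: rim points on z=.052 
k=max(cs,key=cv2.contourArea)[:,0,:]
P=np.array([plane(c,u,v,.052)[:2] for u,v in k])
ctr=P.mean(0)
from scipy.optimize import least_squares
f=least_squares(lambda p:np.hypot(*(P-p[:2]).T)-p[2],[*ctr,.135],loss="soft_l1",f_scale=.002)
print("deck circle",f.x)
E
```

```text
(384, 512, 3)
35.5 (190, 259, 6, 11)
6047.0 (194, 162, 111, 100)
deck circle [ 0.54993099 -0.20631654  0.13949897]
```

View pics/t1.png

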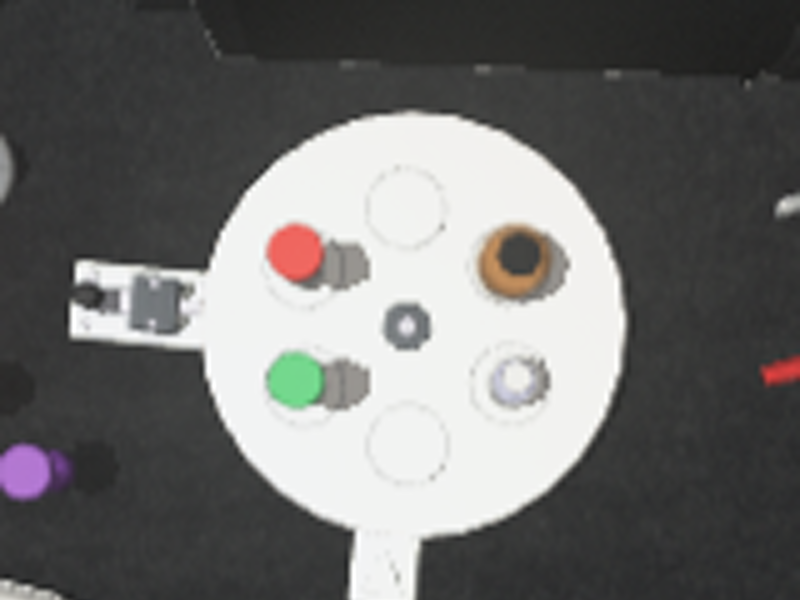

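View pics/s1.png

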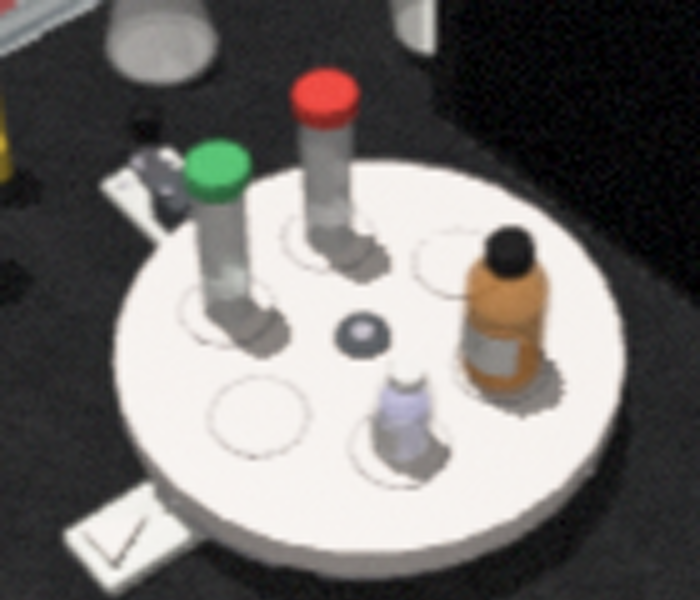

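The top crop (5×, offset 180,140) shows the hub at (407,326), empty rings at (407,207) and (408,443), the small bottle's ring at (508,383) and the knob at (88,297). The lock arm's end corners are at (75,260) and (70,338). The small bottle is about one place (60°) clockwise of the front.

```bash
cat >> h.py <<'E'
from scipy.optimize import least_squares
def rimfit(c,ctr,yaw):
    g=cv2.cvtColor(c["color"],cv2.COLOR_BGR2GRAY); a=np.radians(np.arange(0,360,3)); out=[]
    for t in a:
        d=(np.degrees(t-yaw)+360)%360
        if abs(d-90)<25 or abs(d-180)<25: continue
        rr=np.arange(.115,.155,.0005)
        px=np.array([proj(c,[ctr[0]+q*np.cos(t),ctr[1]+q*np.sin(t),.052]) for q in rr],np.float32)
        v=cv2.remap(g,px[:,:1],px[:,1:],cv2.INTER_LINEAR)[:,0].astype(float)
        i=np.where(v<135)[0]
        if len(i) and i[0]>0: out.append(np.array(ctr)[:2]+rr[i[0]]*np.array([np.cos(t),np.sin(t)]))
    P=np.array(out); f=least_squares(lambda p:np.hypot(*(P-p[:2]).T)-p[2],[*ctr[:2],.135],loss="soft_l1",f_scale=.001)
    return f.x,len(P)
E
python3 - <<'E'
from h import *
c=capture("top"); cr=lambda u,v:((u+.0)/5+180-.4,v/5+140-.4)
P=lambda u,v,z:plane(c,*cr(u,v),z)[:2]
rings={k:P(*k,.052) for k in [(406,207),(408,443),(508,383),(508,263),(303,266),(303,385)]}
for k,v in rings.items(): print(k,v.round(4))
ax=np.mean(list(rings.values()),0); print("axis",ax,[np.round(np.hypot(*(v-ax)),4) for v in rings.values()],[np.round(np.degrees(np.arctan2(*(v-ax)[::-1])),1) for v in rings.values()])
print("hub",P(407,326,.06))
for n,q in dict(la=P(75,260,.012),lb=P(70,338,.012),knob=P(88,297,.072)).items(): d=q-ax;print(n,q,np.hypot(*d),np.degrees(np.arctan2(d[1],d[0])))
q=(P(75,260,.012)+P(70,338,.012))/2-ax; print("lock arm end",np.hypot(*q),np.degrees(np.arctan2(q[1],q[0])))
# front arm end
m=(c["color"].min(2)>130).astype(np.uint8); m[:246]=0;m[:,:235]=0;m[:,280:]=0;m[268:]=0
k=max(cv2.findContours(m,0,cv2.CHAIN_APPROX_NONE)[0],key=cv2.contourArea); x,y,w,h=cv2.boundingRect(k); print(x,y,w,h)
e=[p for p in k[:,0] if p[1]>=y+h-2]; print("front end px",e[:3],len(e))
q=plane(c,np.mean([p[0] for p in e]),y+h-.5,.012)[:2]-ax; print("front end",np.hypot(*q),np.degrees(np.arctan2(q[1],q[0])))
print("rim",rimfit(c,ax,np.radians(-5)))
print("bottle cap", P(517,378,.114)-ax)
d=c["color"][240:268,235:280]; cv2.imwrite("pics/arm1.png",cv2.resize(d,None,fx=12,fy=12,interpolation=cv2.INTER_CUBIC))
E
```

```text
(406, 207) [ 0.6271 -0.2117]
(408, 443) [ 0.4773 -0.2115]
(508, 383) [ 0.5145 -0.275 ]
(508, 263) [ 0.5906 -0.2761]
(303, 266) [ 0.59   -0.1459]
(303, 385) [ 0.5145 -0.1455]
axis [ 0.55234361 -0.21097831] [np.float64(0.0747), np.float64(0.075), np.float64(0.0744), np.float64(0.0756), np.float64(0.0752), np.float64(0.0756)] [np.float64(-0.6), np.float64(-179.6), np.float64(-120.6), np.float64(-59.6), np.float64(59.9), np.float64(120.0)]
hub [ 0.55069971 -0.21160064]
la [0.59913747 0.0052793 ] 0.22126233462165043 77.79055665233426
lb [0.54803226 0.00835787] 0.21937855012820318 91.12608010551348
knob [ 0.57006319 -0.0123895 ] 0.199377783735918 84.90114603138636
lock arm end 0.2188302527999984 84.42968363972943
250 246 23 16
front end px [array([250, 260], dtype=int32), array([251, 260], dtype=int32), array([252, 260], dtype=int32)] 14
front end 0.1823240351936938 174.99870921680042
rim (array([ 0.55316757, -0.21477894,  0.1352996 ]), 88)
bottle cap [-0.03705847 -0.06649584]
```

View pics/arm1.png

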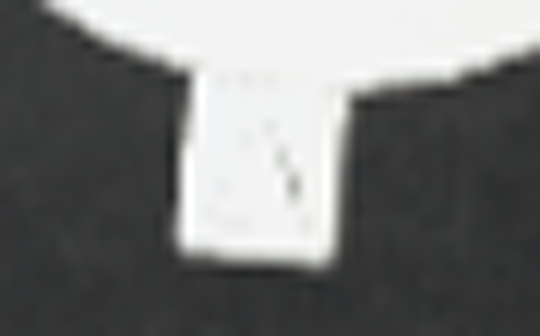

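>>> drive_tool:
  series:
    - [0.9,0.9,0,0]
    - [0.9,0.9,0,0]
    - [0.9,0.9,0,0]
  fingers: 0

```text
time_s: 0.57
tcp_pos: [0.3073, 0.4272, 0.2924]
ee_rot: [[0.915, -0.404, -0.0], [-0.404, -0.915, -0.0], [-0.0, 0.001, -1.0]]
wrist_force: [0.0, -0.4, 0.4]
gripper_width: 0.743
```

Base yaw is about -5.3°: the lock direction reads 84.6° and the front 174.8°. The axis is at (0.552,-0.211), and the rings come out at 75 mm as they should. The small bottle's place is at -120.3°, so the deck must turn -65°, and the rim runs out about 4 mm towards -80°. I'm moving over with the fingers shut.

>>> drive_tool:
  series:
    - [0.46,0.5,0,0]
    - [0.92,1,0,0]
    - [0.92,1,0,0]

```text
time_s: 0.95
tcp_pos: [0.3599, 0.2736, 0.2924]
ee_rot: [[0.915, -0.403, 0.0], [-0.403, -0.915, 0.0], [0.0, -0.0, -1.0]]
wrist_force: [0.2, -0.2, 0.7]
gripper_width: 0.403
```

>>> drive_tool:
  series:
    - [0.46,0.5,0,0]
    - [0.92,1,0,0]
    - [0.92,1,0,0]

```text
time_s: 1.32
tcp_pos: [0.4128, 0.1194, 0.2925]
ee_rot: [[0.915, -0.403, 0.001], [-0.403, -0.915, 0.0], [0.0, -0.001, -1.0]]
wrist_force: [-0.1, -0.7, -0.1]
gripper_width: 0.061
```

>>> drive_tool:
  series:
    - [0.46,0.5,0,0]
    - [0.92,1,0,0]
    - [0.92,1,0,0]

```text
time_s: 1.7
tcp_pos: [0.4659, -0.035, 0.2923]
ee_rot: [[0.915, -0.404, 0.001], [-0.404, -0.915, 0.0], [0.0, -0.0, -1.0]]
wrist_force: [0.4, 0.1, -0.9]
gripper_width: 0.007
```

>>> drive_tool:
  series:
    - [0.46,0.5,0,0]
    - [0.92,1,0,0]
    - [0.92,1,0,0]
    - [0.92,1,0,0]

```text
time_s: 2.2
tcp_pos: [0.5187, -0.1892, 0.2913]
ee_rot: [[0.914, -0.406, -0.001], [-0.406, -0.914, -0.0], [-0.001, 0.0, -1.0]]
wrist_force: [0.3, 0.4, 0.9]
gripper_width: 0.009
```

>>> drive_tool:
  series:
    - [0.43,0.5,0,0]
    - [0.86,1,0,0]
    - [0.86,1,0,0]

```text
time_s: 2.58
tcp_pos: [0.565, -0.3397, 0.2917]
ee_rot: [[0.915, -0.402, -0.0], [-0.402, -0.915, 0.0], [-0.0, -0.0, -1.0]]
wrist_force: [-0.1, -0.2, 0.4]
gripper_width: 0.008
```

>>> drive_tool:
  series:
    - [0,0.2,0,0.09]
    - [0,0.37,0,0.18]
    - [0,0.37,0,0.27]
    - [0,0.37,0,0.36]
    - [0,0.37,0,0.45]
    - [0,0.37,0,0.53]
    - [0,0.37,0,0.594]
    - [0,0.37,0,0.594]

```text
time_s: 3.58
tcp_pos: [0.5468, -0.3779, 0.2923]
ee_rot: [[-0.028, -1.0, -0.0], [-1.0, 0.028, 0.0], [-0.0, 0.0, -1.0]]
wrist_force: [-0.1, 0.3, 0.4]
gripper_width: 0.006
```

```bash
python3 - <<'E'
from h import *
s=telemetry.sense(); print(s["tcp_pos"],s["joints"].round(1),s["ee_rot"].round(3).tolist(),s["wrist_force"])
a=capture("scene")["color"];b=capture("top")["color"]
cv2.imwrite("pics/v2.png",np.vstack([cv2.resize(a[100:350,150:450],(720,600))[:300*2]])[:600])
E
```

```text
[ 0.54682205 -0.37793953  0.29225953] [-20.7  26.    6.6  -0.  -70.7  19.1] [[-0.028, -1.0, -0.0], [-1.0, 0.028, 0.0], [-0.0, 0.0, -1.0]] [-0.10040593  0.33286072  0.38082429]
```

View pics/v2.png

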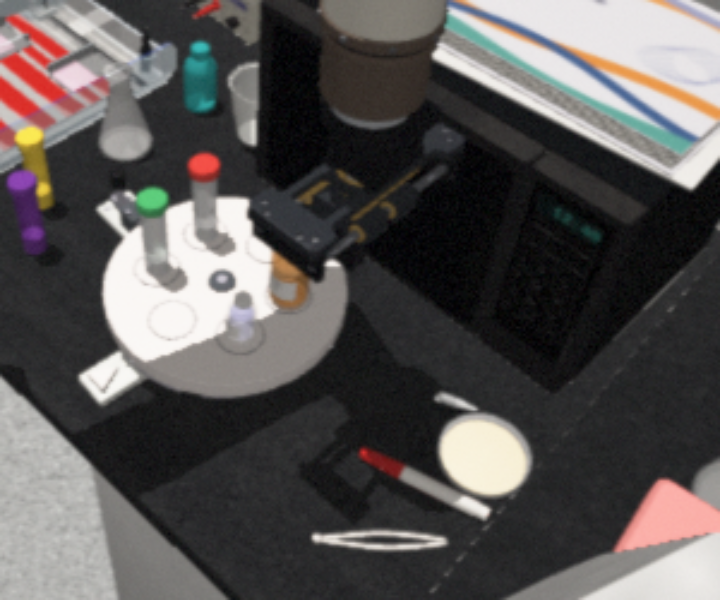

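The view shows the gripper above the right rim, its body lying along x and pointing towards the microwave. I'll check that clearance before going down.

```bash
python3 - <<'E'
from h import *
c=capture("scene")
for u,v in [(555,390),(450,310),(362,455),(490,515),(437,397),(440,455)]: print((u,v),plane(c,u/2.4+150,v/2.4+100,0.0).round(3))
E
```

```text
(555, 390) [ 0.727 -0.546 -0.   ]
(450, 310) [ 0.737 -0.4    0.   ]
(362, 455) [ 0.52  -0.447  0.   ]
(490, 515) [ 0.557 -0.578  0.   ]
(437, 397) [ 0.63 -0.46  0.  ]
(440, 455) [ 0.576 -0.504  0.   ]
```

>>> drive_tool:
  series:
    - [0,0,0.4,0]
    - [0,0,0.75,0]
    - [0,0,0.75,0]

```text
time_s: 4.1
tcp_pos: [0.5448, -0.3781, 0.1985]
ee_rot: [[-0.03, -1.0, -0.008], [-1.0, 0.03, 0.004], [-0.004, 0.008, -1.0]]
wrist_force: [-0.1, -0.9, -0.4]
gripper_width: 0.003
```

>>> drive_tool:
  series:
    - [0,0,0.3,0]
    - [0,0,0.6,0]
    - [0,0,0.75,0]
    - [0,0,0.75,0]
    - [0,0,0.75,0]

```text
time_s: 4.72
tcp_pos: [0.5477, -0.3797, 0.1144]
ee_rot: [[-0.03, -1.0, 0.003], [-1.0, 0.03, -0.002], [0.002, -0.003, -1.0]]
wrist_force: [-0.3, -0.4, -0.4]
gripper_width: 0.006
```

>>> drive_tool:
  series:
    - [-0.04,0,0,0]
    - [-0.08,0,0,0]
    - [-0.11,0,0,0]
    - [-0.13,0,0,0]
    - [-0.13,0,0,0]

```text
time_s: 5.35
tcp_pos: [0.547, -0.3633, 0.1123]
ee_rot: [[-0.031, -1.0, -0.0], [-1.0, 0.031, -0.0], [0.0, 0.0, -1.0]]
wrist_force: [-0.5, 0.0, -0.1]
gripper_width: 0.01
```

>>> drive_tool:
  series:
    - [-0.01,0,0,0]
    - [-0.02,0,0,0]
    - [-0.02,0,0,0]

```text
time_s: 5.72
tcp_pos: [0.547, -0.3622, 0.1123]
ee_rot: [[-0.031, -1.0, 0.0], [-1.0, 0.031, -0.001], [0.001, -0.0, -1.0]]
wrist_force: [0.3, -4.5, -1.4]
gripper_width: 0.003
```

>>> drive_tool:
  series:
    - [-0.01,0,0,0]
    - [-0.01,0,0,0]

```text
time_s: 5.98
tcp_pos: [0.547, -0.362, 0.1123]
ee_rot: [[-0.031, -1.0, 0.001], [-1.0, 0.031, -0.003], [0.003, -0.001, -1.0]]
wrist_force: [0.9, -8.5, -2.5]
gripper_width: 0.005
```

>>> drive_tool:
  series:
    - [-0.01,0,0,0]
    - [-0.01,0,0,0]

```text
time_s: 6.22
tcp_pos: [0.547, -0.3618, 0.1123]
ee_rot: [[-0.031, -1.0, 0.001], [-1.0, 0.031, -0.004], [0.004, -0.001, -1.0]]
wrist_force: [-0.7, -12.7, -4.2]
gripper_width: 0.007
```

Contact is firm at about 12.7 N, and the stiffness is about 3.5 N/mm. I'll sweep 15° clockwise on the arc as a first test.

>>> drive_tool:
  series:
    - [0,0.021,0,0.009]
    - [-0.002,0.064,0,0.026]
    - [-0.006,0.118,0,0.048]
    - [-0.012,0.171,0,0.07]
    - [-0.021,0.224,0,0.092]
    - [-0.0315,0.2765,0,0.113]
    - [-0.039,0.308,0,0.1265]
    - [-0.042,0.318,0,0.131]
    - [-0.042,0.318,0,0.131]

```text
time_s: 7.35
tcp_pos: [0.509, -0.3557, 0.1124]
ee_rot: [[-0.289, -0.957, 0.001], [-0.957, 0.289, -0.004], [0.004, -0.002, -1.0]]
wrist_force: [-2.0, -14.2, -5.8]
gripper_width: 0.002
```

```bash
cat >> h.py <<'E'
AX=np.array([.5523,-.211]); 
def st():
    s=telemetry.sense(); p=s["tcp_pos"][:2]-AX; R=s["ee_rot"]; f=R.T@s["wrist_force"]
    print("t",round(s["time_s"],2),"R",np.hypot(*p).round(4),"phi",np.degrees(np.arctan2(p[1],p[0])).round(2),"yaw",np.degrees(np.arctan2(R[1,0],R[0,0])).round(2),"F tool",f.round(1),"z",s["tcp_pos"][2].round(4))
def rings(c,name=None):
    # rectify deck top plane about the axis, 0.5 mm/px, then polar view at the ring radius
    H=400; yy,xx=np.mgrid[0:H,0:H]; X=AX[0]-(yy-200)*.0008; Y=AX[1]-(xx-200)*.0008
    P=np.stack([X,Y,np.full_like(X,.052)],-1)-c["eye"]; q=P@np.array(c["attitude"])
    u=c["cx"]-c["fx"]*q[...,0]/q[...,2]; v=c["cy"]+c["fy"]*q[...,1]/q[...,2]
    im=cv2.remap(c["color"],u.astype(np.float32),v.astype(np.float32),cv2.INTER_CUBIC)
    if name: cv2.imwrite(name,im)
    return im
E
python3 - <<'E'
from h import *
st(); rings(capture("top"),"pics/r1.png")
E
```

```text
t 7.35 R 0.151 phi -106.68 yaw -106.82 F tool [14.2 -2.2  5.8] z 0.1124
```

View pics/r1.png

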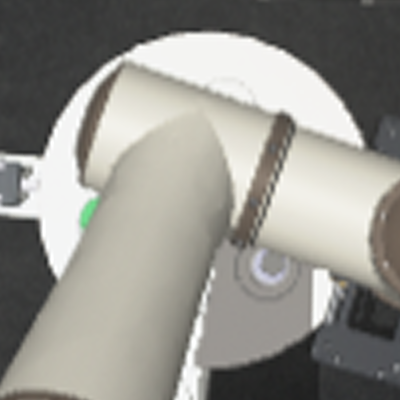

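The arm hides part of the deck in this view, but the cap at (268,265) puts the bottle at about -134°. The deck followed the full 15° without slipping. I'll continue, easing the pressure slightly.

>>> drive_tool:
  series:
    - [0.005,0.021,0,0.009]
    - [0.003,0.064,0,0.026]
    - [-0.001,0.118,0,0.048]
    - [-0.007,0.171,0,0.07]
    - [-0.016,0.224,0,0.092]
    - [-0.0265,0.2765,0,0.113]
    - [-0.04,0.328,0,0.135]
    - [-0.055,0.38,0,0.157]
    - [-0.0655,0.41,0,0.17]
    - [-0.069,0.42,0,0.1745]

```text
time_s: 8.65
tcp_pos: [0.4616, -0.3318, 0.1123]
ee_rot: [[-0.6, -0.8, -0.003], [-0.8, 0.6, -0.002], [0.003, 0.001, -1.0]]
wrist_force: [-4.8, -11.5, -1.9]
gripper_width: 0.002
```

```bash
python3 -c "
from h import *
st()"
```

```text
t 8.65 R 0.1511 phi -126.89 yaw -126.85 F tool [12.1 -3.1  1.9] z 0.1123
```

>>> drive_tool:
  series:
    - [0,0.021,0,0.009]
    - [-0.002,0.064,0,0.026]
    - [-0.006,0.118,0,0.048]
    - [-0.012,0.171,0,0.07]
    - [-0.021,0.224,0,0.092]
    - [-0.0315,0.2765,0,0.113]
    - [-0.045,0.328,0,0.135]
    - [-0.06,0.38,0,0.157]
    - [-0.0705,0.41,0,0.17]
    - [-0.074,0.42,0,0.1745]

```text
time_s: 9.9
tcp_pos: [0.4259, -0.2933, 0.1123]
ee_rot: [[-0.837, -0.547, -0.005], [-0.547, 0.837, 0.0], [0.004, 0.003, -1.0]]
wrist_force: [-5.2, -6.6, 0.9]
gripper_width: 0.003
```

```bash
python3 -c "
from h import *
st();a=rings(capture('top')); b=capture('scene')['color'][130:290,150:330]
cv2.imwrite('pics/r2.png',np.hstack([a,cv2.resize(b,(400,356))[:400] if 0 else cv2.resize(b,(400,400))]))"
```

```text
t 9.9 R 0.1508 phi -146.93 yaw -146.85 F tool [ 7.9 -2.7 -0.8] z 0.1123
```

View pics/r2.png

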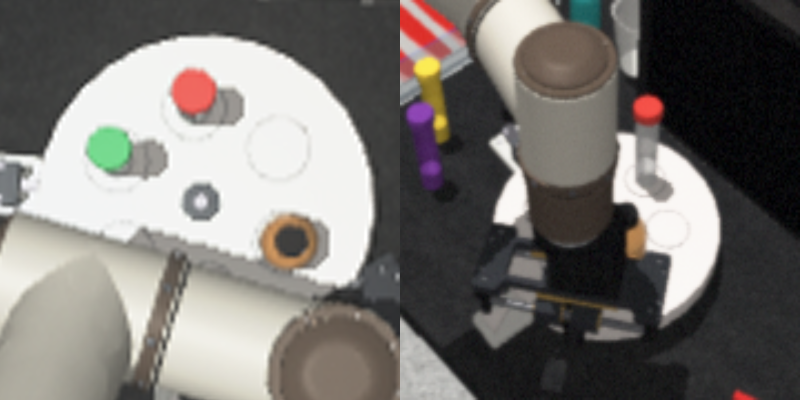

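The rings now read about -55 to -57° of turn, which matches the 55° of finger travel, so there is no slip. About 10° is left, and I'll add a little pressure.

>>> drive_tool:
  series:
    - [-0.007,0.021,0,0.009]
    - [-0.009,0.064,0,0.026]
    - [-0.013,0.118,0,0.048]
    - [-0.019,0.171,0,0.07]
    - [-0.0245,0.207,0,0.0845]
    - [-0.0265,0.218,0,0.089]
    - [-0.0265,0.218,0,0.089]

```text
time_s: 10.88
tcp_pos: [0.4135, -0.2693, 0.1122]
ee_rot: [[-0.921, -0.39, -0.007], [-0.39, 0.921, 0.001], [0.006, 0.004, -1.0]]
wrist_force: [-7.5, -4.9, 4.1]
gripper_width: 0.007
```

>>> drive_tool:
  series:
    - [0.02,0,0,0]
    - [0.1,0,0,0]
    - [0.25,0,0,0]
    - [0.25,0,0,0]

```text
time_s: 11.38
tcp_pos: [0.3874, -0.2811, 0.1122]
ee_rot: [[-0.921, -0.39, -0.001], [-0.39, 0.921, 0.001], [0.0, 0.001, -1.0]]
wrist_force: [-0.6, -0.2, 0.2]
gripper_width: 0.004
```

>>> drive_tool:
  series:
    - [0,0,-0.4,0]
    - [0,0,-0.8,0]
    - [0,0,-1,0]
    - [0,0,-1,0]

```text
time_s: 11.88
tcp_pos: [0.3899, -0.2812, 0.2343]
ee_rot: [[-0.92, -0.391, 0.005], [-0.391, 0.92, -0.002], [-0.004, -0.004, -1.0]]
wrist_force: [-0.2, 0.3, 0.4]
gripper_width: 0.004
```

>>> drive_tool:
  series:
    - [0,0.4,-0.2,0]
    - [0,0.8,-0.3,0]
    - [0,1,-0.3,0]
    - [0,1,-0.3,0]

```text
time_s: 12.38
tcp_pos: [0.341, -0.1695, 0.2674]
ee_rot: [[-0.919, -0.393, -0.001], [-0.393, 0.919, 0.001], [0.001, 0.001, -1.0]]
wrist_force: [0.6, -0.6, 0.8]
gripper_width: 0.007
```

>>> drive_tool:
  series:
    - [-0.25,0.4,0,-0.09]
    - [-0.547,0.85,0,-0.18]
    - [-0.547,0.85,0,-0.27]
    - [-0.547,0.85,0,-0.36]
    - [-0.547,0.85,0,-0.45]
    - [-0.547,0.85,0,-0.5375]
    - [-0.547,0.85,0,-0.5375]

```text
time_s: 13.25
tcp_pos: [0.3628, -0.0513, 0.2674]
ee_rot: [[-0.097, -0.995, -0.002], [-0.995, 0.097, -0.001], [0.001, 0.002, -1.0]]
wrist_force: [-0.0, -0.2, 0.4]
gripper_width: 0.009
```

```bash
python3 -c "
from h import *
st();c=capture('top');a=rings(c); b=capture('scene')['color'][130:290,150:330]
cv2.imwrite('pics/r3.png',np.hstack([a,cv2.resize(b,(400,400))]))"
```

```text
t 13.25 R 0.2478 phi 139.87 yaw -95.55 F tool [ 0.2  0.  -0.4] z 0.2674
```

View pics/r3.png

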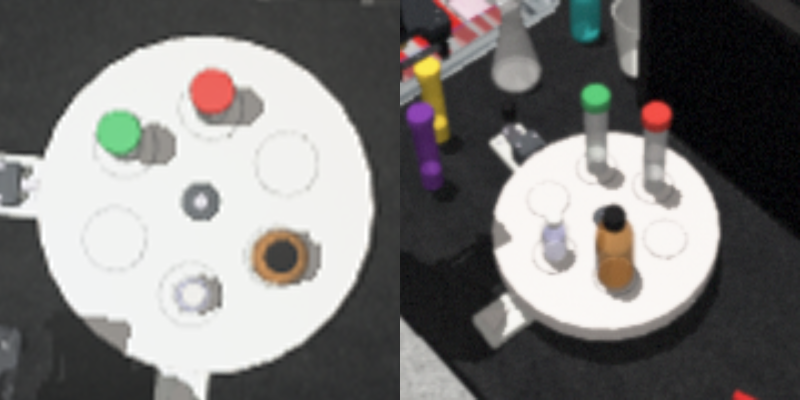

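The small bottle's ring is at (190,294), which is about 173.5-174° against a front of 174.7°. That is well inside the bolt's capture range. I'll check this more precisely with Hough circles and the bottle cap.

```bash
python3 -c "
from h import *
c=capture('top');a=rings(c); g=cv2.cvtColor(cv2.resize(a,None,fx=2,fy=2,interpolation=cv2.INTER_CUBIC),cv2.COLOR_BGR2GRAY)
h=cv2.HoughCircles(g,cv2.HOUGH_GRADIENT_ALT,1.5,60,param1=60,param2=.3,minRadius=28,maxRadius=75)
for u,v,rr in (h[0] if h is not None else []):
    X,Y=-(v/2-200)*.0008,-(u/2-200)*.0008; print('circ',np.round([u/2,v/2,rr*.4],1),'R',np.hypot(X,Y).round(4),'ang',np.degrees(np.arctan2(Y,X)).round(1))
def blob(m,z,n):
    m=m.astype(np.uint8); M=cv2.moments(m,True); u,v=M['m10']/M['m00'],M['m01']/M['m00']; p=plane(c,u,v,z)[:2]-AX; print(n,M['m00'],u.__round__(1),v.__round__(1),'R',np.hypot(*p).round(4),'ang',np.degrees(np.arctan2(p[1],p[0])).round(1))
b=c['color'].astype(int); m=(b[...,0]-b[...,1]>8); w=np.zeros_like(m); w[160:250,210:310]=1
blob(m&w,.1,'lavender')
"

```

```text
circ [282.8 162.   25.9] R 0.0728 ang -65.3
circ [281.2 256.5  23.4] R 0.0792 ang -124.8
circ [190.5 292.5  25.6] R 0.0744 ang 174.1
circ [281.2 256.5  18.5] R 0.0792 ang -124.8
circ [210.   90.   17.4] R 0.0884 ang -5.2
circ [281.2 256.5  13.5] R 0.0792 ang -124.8
circ [198.8 200.2  14. ] R 0.001 ang 101.3
circ [121.5 132.8  20.5] R 0.0827 ang 49.4
circ [190.5 292.5  14. ] R 0.0744 ang 174.1
lavender 20.0 257.9 228.8 R 0.0775 ang 172.9
```

The place is at about 174.1°, 0.6° off, which is well inside the capture range. On to the outer side of the lock knob.

>>> drive_tool:
  series:
    - [-0.2,-0.42,0,0]
    - [-0.393,-0.847,0,0]
    - [-0.393,-0.847,0,0]

```text
time_s: 13.78
tcp_pos: [0.4712, -0.0125, 0.2671]
ee_rot: [[-0.095, -0.995, -0.001], [-0.995, 0.095, -0.001], [0.001, 0.001, -1.0]]
wrist_force: [-1.2, 0.1, -0.3]
gripper_width: 0.007
```

>>> drive_tool:
  series:
    - [-0.2,-0.42,0,0]
    - [-0.393,-0.847,0,0]
    - [-0.393,-0.847,0,0]
    - [-0.393,-0.847,0,0]

```text
time_s: 14.28
tcp_pos: [0.5727, 0.0236, 0.2675]
ee_rot: [[-0.095, -0.995, -0.002], [-0.995, 0.095, -0.0], [0.001, 0.002, -1.0]]
wrist_force: [-0.4, 0.3, -0.6]
gripper_width: 0.001
```

>>> drive_tool:
  series:
    - [0,0,0.4,0]
    - [0,0,0.7,0]
    - [0,0,0.7,0]
    - [0,0,0.7,0]

```text
time_s: 14.78
tcp_pos: [0.5741, 0.0238, 0.1863]
ee_rot: [[-0.094, -0.996, 0.003], [-0.996, 0.094, 0.0], [-0.001, -0.003, -1.0]]
wrist_force: [0.4, 0.0, 0.3]
gripper_width: 0.007
```

```bash
python3 -c "
from h import *
st();c=capture('scene'); cv2.imwrite('pics/k1.png',cv2.resize(c['color'][110:260,120:320],(800,600),interpolation=cv2.INTER_CUBIC))"
```

```text
t 14.78 R 0.2358 phi 84.69 yaw -95.37 F tool [-0.1 -0.4 -0.3] z 0.1863
```

View pics/k1.png

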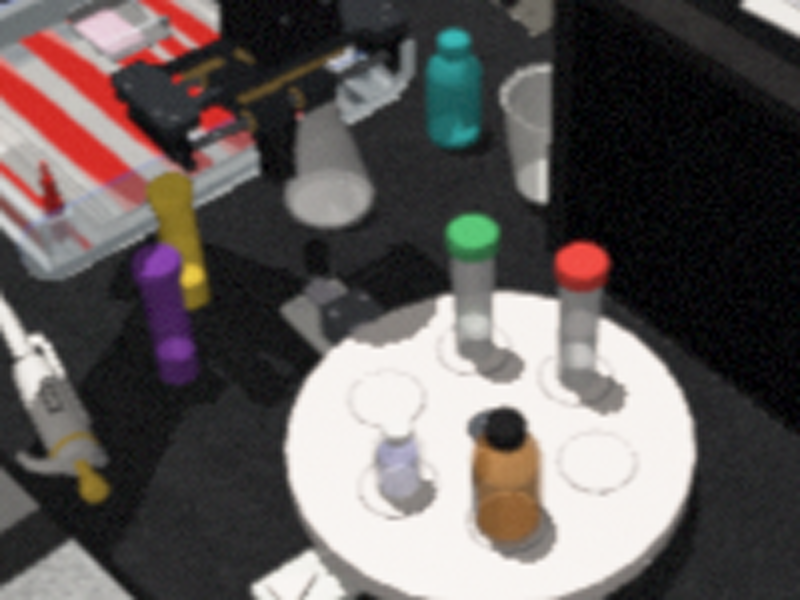

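The view shows the gripper above and beyond the knob at (316,250), with the flask base at (330,205) and the purple and yellow tubes near the front-left. I'll check body clearance to those before lowering.

```bash
python3 -c "
from h import *
c=capture('scene')
for n,u,v,z in [('flask',330,203,0.003),('knobtop',316,250,.072),('purple',177,362,.01),('yellow',192,290,.01)]: print(n,plane(c,u/4+120,v/4+110,z).round(3))
s=telemetry.sense();R=s['ee_rot'];p=s['tcp_pos']
for a in(-.0375,.0375):
  for b in(-.095,.095): print((p+R@[a,b,0]).round(3))"
```

```text
flask [0.657 0.073 0.003]
knobtop [ 0.57  -0.02   0.072]
purple [0.461 0.015 0.01 ]
yellow [0.514 0.066 0.01 ]
[0.673 0.052 0.187]
[0.483 0.07  0.186]
[ 0.666 -0.022  0.187]
[ 0.476 -0.004  0.186]
```

>>> drive_tool:
  series:
    - [0,0,0.25,0]
    - [0,0,0.42,0]
    - [0,0,0.486,0]
    - [0,0,0.486,0]
    - [0,0,0.486,0]

```text
time_s: 15.5
tcp_pos: [0.5745, 0.0241, 0.1272]
ee_rot: [[-0.094, -0.996, 0.002], [-0.996, 0.094, 0.0], [-0.001, -0.002, -1.0]]
wrist_force: [-0.3, -0.0, 0.7]
gripper_width: 0.003
```

>>> drive_tool:
  series:
    - [0.03,0,0,0]
    - [0.05,0,0,0]
    - [0.06,0,0,0]
    - [0.06,0,0,0]

```text
time_s: 16.0
tcp_pos: [0.5731, 0.0166, 0.126]
ee_rot: [[-0.094, -0.996, 0.0], [-0.996, 0.094, 0.0], [-0.0, -0.0, -1.0]]
wrist_force: [-0.5, 0.1, -0.4]
gripper_width: 0.003
```

>>> drive_tool:
  series:
    - [0.015,0,0,0]
    - [0.03,0,0,0]
    - [0.03,0,0,0]

```text
time_s: 16.38
tcp_pos: [0.5727, 0.0131, 0.1259]
ee_rot: [[-0.094, -0.996, -0.0], [-0.996, 0.094, -0.0], [0.0, 0.0, -1.0]]
wrist_force: [-0.3, 1.1, 0.1]
gripper_width: 0.009
```

>>> drive_tool:
  series:
    - [0.012,0,0,0]
    - [0.025,0,0,0]
    - [0.025,0,0,0]

```text
time_s: 16.75
tcp_pos: [0.5724, 0.0101, 0.1259]
ee_rot: [[-0.094, -0.996, -0.0], [-0.996, 0.094, -0.0], [0.0, 0.0, -1.0]]
wrist_force: [0.1, -0.1, 0.4]
gripper_width: 0.003
```

>>> drive_tool:
  series:
    - [0.012,0,0,0]
    - [0.025,0,0,0]
    - [0.025,0,0,0]

```text
time_s: 17.12
tcp_pos: [0.5722, 0.0074, 0.126]
ee_rot: [[-0.094, -0.996, 0.0], [-0.996, 0.094, 0.0], [-0.0, -0.0, -1.0]]
wrist_force: [-0.2, 2.0, -0.4]
gripper_width: 0.005
```

>>> drive_tool:
  series:
    - [0.012,0,0,0]
    - [0.025,0,0,0]
    - [0.025,0,0,0]

```text
time_s: 17.5
tcp_pos: [0.5719, 0.0043, 0.1259]
ee_rot: [[-0.094, -0.996, 0.0], [-0.996, 0.094, 0.0], [-0.0, -0.0, -1.0]]
wrist_force: [-1.2, 3.0, 0.9]
gripper_width: 0.005
```

>>> drive_tool:
  series:
    - [0.012,0,0,0]
    - [0.025,0,0,0]
    - [0.025,0,0,0]

```text
time_s: 17.88
tcp_pos: [0.5715, 0.001, 0.1259]
ee_rot: [[-0.094, -0.996, -0.0], [-0.996, 0.094, -0.0], [0.0, 0.0, -1.0]]
wrist_force: [0.0, 2.7, 0.1]
gripper_width: 0.003
```

>>> drive_tool:
  series:
    - [0.012,0,0,0]
    - [0.025,0,0,0]
    - [0.025,0,0,0]

```text
time_s: 18.25
tcp_pos: [0.5713, -0.0019, 0.1259]
ee_rot: [[-0.094, -0.996, -0.0], [-0.996, 0.094, -0.0], [0.0, 0.0, -1.0]]
wrist_force: [-1.0, 2.4, -0.1]
gripper_width: 0.004
```

>>> drive_tool:
  series:
    - [0.01,0,0,0]
    - [0.02,0,0,0]
    - [0.02,0,0,0]

```text
time_s: 18.62
tcp_pos: [0.571, -0.0042, 0.1259]
ee_rot: [[-0.094, -0.996, -0.0], [-0.996, 0.094, -0.0], [0.0, 0.0, -1.0]]
wrist_force: [-0.6, 3.1, 0.5]
gripper_width: 0.008
```

>>> drive_tool:
  series:
    - [0.01,0,0,0]
    - [0.02,0,0,0]
    - [0.02,0,0,0]

```text
time_s: 19.0
tcp_pos: [0.5709, -0.0059, 0.126]
ee_rot: [[-0.094, -0.996, 0.0], [-0.996, 0.094, 0.001], [-0.001, -0.0, -1.0]]
wrist_force: [-1.6, 6.4, 0.8]
gripper_width: 0.006
```

>>> drive_tool:
  series:
    - [0.008,0,0,0]
    - [0.015,0,0,0]
    - [0.015,0,0,0]

```text
time_s: 19.38
tcp_pos: [0.5708, -0.0064, 0.126]
ee_rot: [[-0.094, -0.996, 0.001], [-0.996, 0.094, 0.003], [-0.003, -0.001, -1.0]]
wrist_force: [-2.5, 11.9, 0.1]
gripper_width: 0.006
```

>>> drive_tool:
  series:
    - [0.007,0,0,0]
    - [0.012,0,0,0]
    - [0.012,0,0,0]

```text
time_s: 19.75
tcp_pos: [0.5708, -0.0067, 0.126]
ee_rot: [[-0.094, -0.996, 0.002], [-0.996, 0.094, 0.004], [-0.004, -0.002, -1.0]]
wrist_force: [-2.7, 16.5, 1.4]
gripper_width: -0.002
```

The bolt has stopped hard at about 17 N after 14-15 mm of travel, so it looks home. I'll back off and check.

>>> drive_tool:
  series:
    - [-0.03,0,0,0]
    - [-0.12,0,0,0]
    - [-0.22,0,0,0]
    - [-0.22,0,0,0]

```text
time_s: 20.25
tcp_pos: [0.5732, 0.0171, 0.1259]
ee_rot: [[-0.093, -0.996, 0.0], [-0.996, 0.093, -0.0], [0.0, -0.0, -1.0]]
wrist_force: [0.1, -0.5, 0.7]
gripper_width: 0.006
```

>>> drive_tool:
  series:
    - [0,0,-0.3,0]
    - [0,0,-0.7,0]
    - [0,0,-1,0]
    - [0,0,-1,0]

```text
time_s: 20.75
tcp_pos: [0.5744, 0.0165, 0.2496]
ee_rot: [[-0.094, -0.996, 0.007], [-0.996, 0.094, 0.001], [-0.002, -0.007, -1.0]]
wrist_force: [-0.5, 1.0, -0.9]
gripper_width: 0.003
```

>>> drive_tool:
  series:
    - [-0.5,0,-0.2,0]
    - [-1,0.3,-0.3,0]
    - [-1,0.4,-0.3,0]
    - [-1,0.4,-0.3,0]

```text
time_s: 21.25
tcp_pos: [0.5353, 0.1407, 0.2813]
ee_rot: [[-0.092, -0.996, -0.002], [-0.996, 0.092, -0.001], [0.001, 0.001, -1.0]]
wrist_force: [0.5, -0.0, -0.5]
gripper_width: 0.004
```

```bash
python3 -c "
from h import *
st();c=capture('top');a=rings(c); s=capture('scene')
# knob: scene + top crops
k=c['color'][180:220,185:225]
cv2.imwrite('pics/f1.png',np.hstack([a,cv2.resize(k,(400,400),interpolation=cv2.INTER_CUBIC)]))
b=cv2.resize(a,None,fx=2,fy=2,interpolation=cv2.INTER_CUBIC); h=cv2.HoughCircles(cv2.cvtColor(b,cv2.COLOR_BGR2GRAY),cv2.HOUGH_GRADIENT_ALT,1.5,60,param1=60,param2=.3,minRadius=60,maxRadius=75)
for u,v,rr in (h[0] if h is not None else []):
    X,Y=-(v/2-200)*.0008,-(u/2-200)*.0008; print('circ',np.round([u/2,v/2,rr*.4],1),'R',np.hypot(X,Y).round(4),'ang',np.degrees(np.arctan2(Y,X)).round(1))
"
```

```text
t 21.25 R 0.3521 phi 92.77 yaw -95.29 F tool [-0.  -0.5  0.5] z 0.2813
circ [116.2 234.8  26.4] R 0.0725 ang 112.5
circ [209.2 105.   27.3] R 0.0764 ang -5.6
circ [285.8 158.2  26.2] R 0.0763 ang -64.0
```

View pics/f1.png

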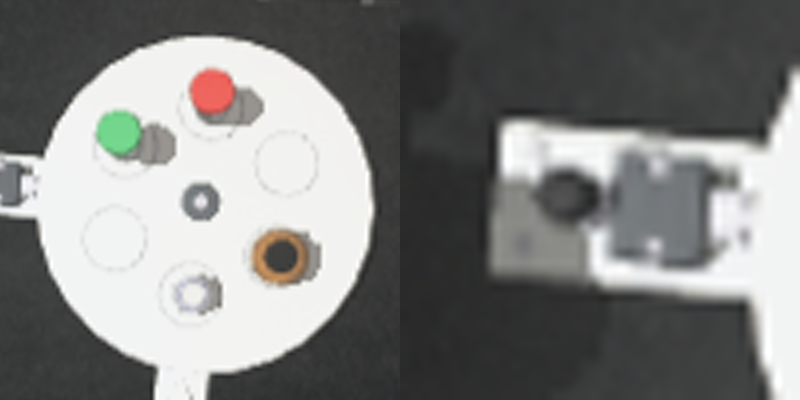

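The final view shows the small bottle's ring at (190,294) in line with the front arm, all four vessels upright, and the knob now next to the guide. I'll measure the bolt travel with the same mask before and after.

```bash
python3 -c "
from h import *
c=capture('top'); n=c['color']; o=cv2.imread('pics/top0.png'); up=lambda q:cv2.resize(cv2.cvtColor(q[190:210,190:225],cv2.COLOR_BGR2GRAY),None,fx=10,fy=10,interpolation=cv2.INTER_CUBIC)
for im in (o,n):
    g=up(im); 
    for T in (65,80):
        m=(g<T).astype(np.uint8)
        N,l,s,ce=cv2.connectedComponentsWithStats(m)
        for i in range(1,N):
            u,v=ce[i]/10+190-.45
            if 150<s[i,4]<4000 and 194<u<206:
                p=plane(c,u,v,.072)[:2]-AX; print(T,s[i,4],u.round(2),v.round(2),'R',np.hypot(*p).round(4))
"
```

```text
65 786 198.54 198.94 R 0.1952
65 686 202.86 199.66 R 0.1816
80 2001 201.57 199.25 R 0.1857
```

```bash
python3 -c "
from h import *
print(order.finish_job())"
```

```text
the job is handed in; nothing more can be done
None
```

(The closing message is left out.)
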